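# Advance the bead drum one division on its worm drive and lock it

## Task

On the bead-winding fixture, turn the crank clockwise, two to three turns, until the lug on the drum comes right up against the stop dog. Feel for it and stop there: straining the crank twists the headstock, which is held by friction only, out of place. Then swing the lock lever fully home and let go; leave the bowl, the jar and the bracelet where they are.

Things in the scene. Friction and masses are not known exactly. Their poses are not given: they have to be found in the camera images.
- fixture: Grey base plate fixed to the bench, 190 x 290 x 12 mm. Origin on the bench, y along its length, z up. In its frame: headstock's worm box (88 x 72 mm, top 96 mm up) at x = 0, y = -66 mm, crank on top; drum and dog between y = -30 and +95 mm, all below 110 mm; lock lever column at x = 0, y = +128 mm. The headstock is held on the plate by friction and twists about the crank axis if strained.
- crank: Steel crank arm on the worm box. Origin on its vertical axis, 110 mm above the bench; x along the arm to the knob; arm top at 120 mm. Clockwise from above advances the drum, 360 crank turns to one drum turn; 2.1 to 3.1 turns are needed, starting at any angle. Turning takes 2 to 4 N at the knob and does not run back; at the dog it stops dead. Some 14 N at the knob twists the headstock.
- knob_grip (a point): Grip point on the crank's black knob: upright, 17 mm in diameter, 42 mm tall (121 to 163 mm above the bench), spinning freely on its pin, 38 mm from the crank's axis. The point lies on the knob's axis, 147 mm above the bench.
- drum: Drum with a beaded band and an 86 mm flange with fine marks and one lug; turns about its y axis, the level shaft (top goes to fixture +x when cranked clockwise). Origin on the shaft. With the lug on the dog, drum and dog frames coincide; it starts 0.037 to 0.055 rad short. Readings are too coarse to tell contact: 0.002 rad here is 0.7 rad of crank.
- dog (a point): Stop dog: a dark steel finger on the headstock, pointing up beside the drum's flange. Origin on the shaft, 138 mm from the crank's axis; y along the shaft, z up along the finger. It must stay where it is: it shifts when the headstock is twisted.
- lock (a joint): Lock lever angle in rad: 0 open, 1.1 fully home on its end stop; grows counter-clockwise from above about the upright column at x = 0, y = +128 mm of the fixture. Starts 0 to 0.15. Stays where it is left, takes about 3 N at the peg. At 0 the lever points 1.75 rad counter-clockwise from the fixture's x axis.
- lock_peg (a point): Centre of the top of the lock lever's black upright peg, 14 mm in diameter, 34 mm tall (58 to 92 mm above the bench), 60 mm from the column's axis. The lever arm (12 mm wide) tops at 68 mm. The side from which it is pushed is free.
- bowl: Loose terracotta bowl, 130 mm across, 55 mm tall; a bystander. Origin under its centre.
- jar: Loose glass jar with a metal lid, 56 mm across, 75 mm tall; a bystander. Origin under its centre.
- bracelet: Loose finished bead bracelet, 73 mm across, 13 mm tall, lying flat; a bystander. Origin under its centre.

How it is judged:
On the way, in this order (a step that is already met when the one before it is completed fails the run):
1. the drum is cranked up against the stop dog (angle between the x axis of drum and the x axis of dog, either way round below 0.00015 rad), for 0.2 s.
2. the lock lever is swung home (value of joint lock above 1.03 rad), for 0.2 s.
At the end, for the whole second after the job is handed in: The drum's lug is on the stop dog (within 0.00015 rad of the drum, a hundredth of a crank turn), the dog is within 2 mm of where it was, and the lock lever is home (above 1.03 of 1.1 rad) (angle between the x axis of drum and the x axis of dog, either way round below 0.00015 rad and value of joint lock above 1.03 rad and distance of dog from where it was at the start of the episode below 0.002 m); the robot touches nothing.
It fails at once if the headstock is twisted out of place by straining the crank (distance of dog from where it was at the start of the episode above 0.002 m).
It fails at once if the lock lever is swung while the drum is not at the dog (value of joint lock above 0.4 rad and angle between the x axis of drum and the x axis of dog, either way round above 0.001 rad).
It fails at once if a bystander is moved (distance of any of bowl, jar, bracelet from where it was at the start of the episode above 0.015 m).
It also fails if it takes over 72 s, if anything falls off the work surface, if the arm or the gripper's body presses on something with over 40 N, if the wrist force passes 120 N, or if a joint passes its speed limit or range.

## Robot

A 6-joint arm with a two-finger parallel gripper is mounted at the origin on the work surface. World frame = base frame: x ahead of the robot, y to its left, z up, the work surface at z = 0. Lengths are in m, angles in rad, forces in N, time in s.
With the tool pointing down it reaches from about 0.3 to 0.775 m from the base axis. Payload 14.6 kg.
Tool frame: the origin (TCP) lies at the very end of the fingers, on their centre line; the grasp point (between the pads) lies 19 mm behind it; z points along the fingers, y is the line along which they close (so a half turn about z gives the same grasp; the last joint's range is limited). The gripper opens to 94 mm and grips with 3 to 60 N. Pads are 16 mm wide; open, the fingers measure 119 mm over their backs; the gripper's body (75 mm by 177 mm) begins 78 mm behind the grasp point.
Start: joints at [-1.255, 0.3, 1.521, -0, 1.321, -0.067], TCP at [0.205, -0.51, 0.173] pointing down, gripper open.
Joint ranges: [-3.03, 3.03], [-0.79, 2.21], [0.23, 2.52], [-1.04, 4.18], [0, 3.07], [-2.55, 2.55]. Speed limits (rad/s): [2.22, 2.22, 2.57, 3.14, 3.14, 3.14].

## Interface

Orientations are given as [roll, pitch, yaw] about the fixed x, y, z axes, in that order (R = Rz(yaw) Ry(pitch) Rx(roll)).
In Python, from station import ctrl, cams gives the robot as it stands. The module is installed in compiled form; this text tells all that it offers.
- The arm moves only by the tool arm_command, never from a script. Its argument "plan" is a list that holds one entry, the list of rows, each a list of 7 numbers: the shift along the tool's x, y, z in parts of the range, where 1.0 means 0.6 m, then the turn, a rotation vector about the tool's x, y, z in normalised numbers (1 is pi rad), then the closure, from -1 (fully open) to 1 (shut). A call has 1 to 12 rows; each row is the pose to reach, as a shift and turn from the pose commanded when the call began, along the tool's axes at that moment; what a row does not reach only later rows make up. A row lasts 1/10 s, in which the tool goes at most 50 mm and 8.59 degrees, less where a joint would pass 70% of its speed; a pose out of reach is approached as far as the arm can. No shift or turn number may pass 1 either way. A call with a gripper value outside its range is refused whole. The fingers move at their own pace and stop on an object; "squeeze" is the grip in N (left out, the last holds). Time passes only in rows, so rows that repeat a pose let the fingers close. It gives the time, the measured TCP pose, the force, the opening and the grip force at its end, in the units of the state.
- ctrl.get_obs(): the state, without advancing time (a new reading comes with each control period).
- cams.camera(name): name is "scene" or "top"; returns (picture, depth): 400x640x3 uint8, blue, green, red; 400x640 float32, m along the optical axis (not along the pixel's ray), 0 where there is no reading.
- cams.camera_info(name): a dict with "fx", "fy", "cx", "cy" (pixels), "world_to_cam" (4x4, takes a point from world to camera coordinates). Camera axes: x right, y down, z forward; pixel columns grow to the right and rows downward; lengths in m; the calibration is good to about 2 mm. A picture is of the moment at which its call begins. camera_info takes no time and is no camera call.
- ctrl.hand_in(): hands the job in; it is judged then, once.
The state is a dict: "time_s": time; "qpos": joint angles; "joint_vel": joint speeds; "tau": joint torques, N m; "ee_pos": TCP position; "eef_rot": TCP orientation; "force": force on the tool from outside, world axes, zero at the start; "moment": the same for the moment, N m; "grip_width": finger opening in m; "grip_force": force on a finger pad.
Only numpy, scipy, OpenCV 4.12 (cv2) and the standard library are available. Lean on these libraries where they do the work, as an engineer would, in place of code of your own. Each camera call takes 0.05 s, during which the arm holds its last target. There are 200 camera calls.

## Working session

There is one attempt and no reset: what is moved stays moved. The work goes in short steps, Python scripts to look and compute and a tool call to move; the robot and the scene stay as the last step left them, time stands still between calls to the robot, and variables do not carry over. Pictures are saved under pics/ and viewed, at most 10 in all, crops included, and the job is handed in when it is done.

Besides the shell and the picture viewer there is one more tool, called after ">>>" as name([rows], argument=value, ...), one row to a line, values as JSON. arm_command: Moves the arm, as the interface text tells. Its arguments: {"type":"object","properties":{"plan":{"type":"array"},"squeeze":{"type":"number"}},"required":["plan"]}

```bash
mkdir -p pics
cat > h.py <<'E'
import numpy as np,cv2
from station import ctrl,cams
def grab(n):
    im,d=cams.camera(n); i=cams.camera_info(n); return im,d,i
def pts(d,i):
    v,u=np.indices(d.shape); c=np.stack([(u-i['cx'])/i['fx']*d,(v-i['cy'])/i['fy']*d,d,np.ones_like(d)],-1)
    return (c@np.linalg.inv(i['world_to_cam']).T)[...,:3]
def ray(i,u,v,z):
    T=np.linalg.inv(i['world_to_cam']);o=T[:3,3];r=T[:3,:3]@[(u-i['cx'])/i['fx'],(v-i['cy'])/i['fy'],1]
    return o+r*(z-o[2])/r[2]
E
python3 - <<'E'
from h import *
for n in('scene','top'):
    im,d,i=grab(n); cv2.imwrite(f'pics/{n}0.png',im); np.savez(f'{n}0.npz',im=im,d=d,**i); print(n,i['fx'],np.linalg.inv(i['world_to_cam']).round(3).tolist())
o=ctrl.get_obs();print({k:np.round(v,3).tolist() for k,v in o.items()})
E
```

```text
scene 510.07386570853936 [[0.841, 0.435, -0.321, 0.929], [0.541, -0.676, 0.5, -0.678], [0.001, -0.594, -0.804, 1.214], [0.0, 0.0, 0.0, 1.0]]
top 383.3046354339668 [[0.029, -0.998, 0.058, 0.441], [-0.999, -0.03, -0.02, 0.03], [0.022, -0.057, -0.998, 1.236], [0.0, 0.0, 0.0, 1.0]]
{'time_s': 0.1, 'qpos': [-1.255, 0.3, 1.522, 0.0, 1.321, -0.067], 'joint_vel': [0.001, -0.003, -0.0, -0.001, 0.0, 0.002], 'tau': [0.003, -53.264, -35.328, 0.071, 0.023, -0.0], 'ee_pos': [0.205, -0.51, 0.173], 'eef_rot': [-3.141, -0.0, 0.383], 'force': [-0.609, -0.227, 0.343], 'moment': [-0.088, -0.002, -0.037], 'grip_force': 0.0, 'grip_width': 0.094}
```

View pics/scene0.png

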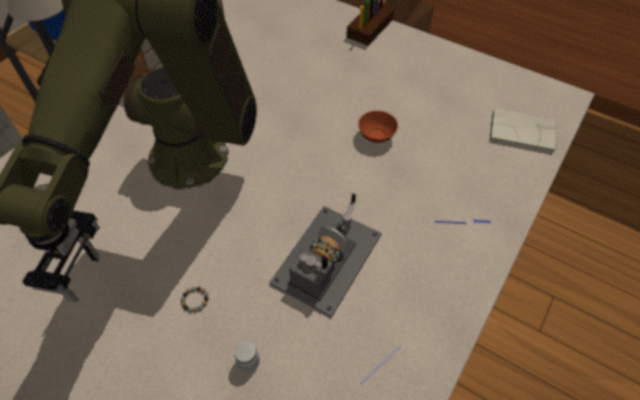

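View pics/top0.png

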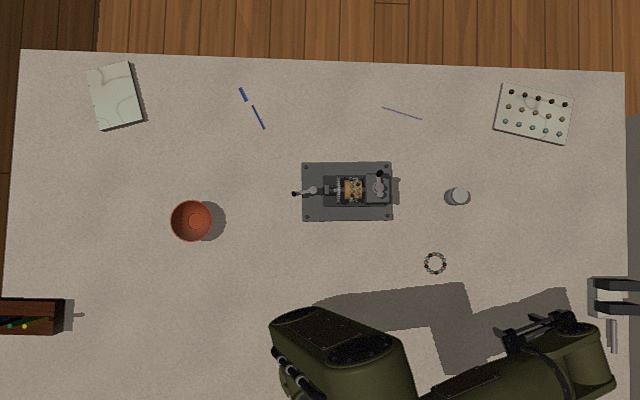

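The scene view shows the fixture at about (325,260), the bowl at (378,127), the bracelet at (195,299) and the jar at (245,355). In the top view the plate spans (302..393, 161..221), the crank is at about (378,187) with its black knob near (379,174), and the lock peg is near (294,193).

Run:
```python
from h import *
Z={n:dict(np.load(f'{n}0.npz')) for n in('top','scene')}
t=Z['top'];s=Z['scene']
a=cv2.resize(t['im'][150:232,284:404],None,fx=5,fy=5,interpolation=cv2.INTER_CUBIC)
b=cv2.resize(s['im'][185:320,265:385],None,fx=4,fy=4,interpolation=cv2.INTER_CUBIC)
cv2.imwrite('pics/a.png',np.clip(a*1.8,0,255).astype(np.uint8));cv2.imwrite('pics/b.png',np.clip(b*2.,0,255).astype(np.uint8))
# plate by height from depth, top view
P=pts(t['d'],t);z=P[...,2]
print('bench z',np.median(z[240:260,250:300]))
roi=np.zeros(z.shape,bool);roi[155:228,285:402]=1
m=roi&(z>.006)&(z<.02)
print('plate z',np.median(z[m]))
g=t['im'].max(2)
mm=(roi&(z>.006)).astype(np.uint8)
for lo,hi in((.085,.105),(.105,.125),(.14,.175)):
    k=roi&(z>lo)&(z<hi);v,u=np.nonzero(k);print(lo,k.sum(),u.mean().round(1),v.mean().round(1),P[k].mean(0).round(4))
pl=(roi&(z>.006)&(z<.02)).astype(np.uint8)
c=max(cv2.findContours(pl,0,2)[0],key=cv2.contourArea);r=cv2.minAreaRect(c);print(r)
cor=[ray(t,u,v,.012) for u,v in cv2.boxPoints(r)];print(np.round(cor,4),np.mean(cor,0))
print([np.linalg.norm(cor[k]-cor[k-1]).round(4) for k in range(4)])
# black masks
for n,(y0,y1,x0,x1) in dict(top=(155,228,285,402),scene=(185,320,265,385)).items():
    im=Z[n]['im'];k=np.zeros(im.shape[:2],np.uint8);k[y0:y1,x0:x1]=im[y0:y1,x0:x1].max(2)<(22)
    N,_,st,ce=cv2.connectedComponentsWithStats(k)
    PP=pts(Z[n]['d'],Z[n])
    for j in range(1,N):
        if st[j,4]>5: print(n,st[j],ce[j].round(1),PP[int(round(ce[j][1])),int(round(ce[j][0]))].round(4))
```

```text
bench z 0.001358846281225623
plate z 0.013341518795537688
0.085 858 366.1 188.5 [ 0.5658 -0.1264  0.0956]
0.105 170 369.3 186.9 [ 0.5684 -0.1324  0.118 ]
0.14 34 379.9 172.4 [ 0.6059 -0.1559  0.1604]
((347.5, 190.5), (91.0, 61.0), 0.0)
[[ 0.4644  0.0647  0.012 ]
 [ 0.6606  0.071   0.012 ]
 [ 0.6704 -0.2231  0.012 ]
 [ 0.4731 -0.2267  0.012 ]] [ 0.56711145 -0.07852234  0.012     ]
[np.float64(0.2915), np.float64(0.1963), np.float64(0.2942), np.float64(0.1973)]
top [376 170   7   7  27] [379.  173.2] [ 0.6034 -0.1525  0.165 ]
top [292 192   4   4  12] [293.5 193.4] [0.5461 0.0891 0.0903]
scene [323 259   4   9  28] [324.3 262.8] [ 0.6121 -0.1615  0.1476]
```

View pics/a.png

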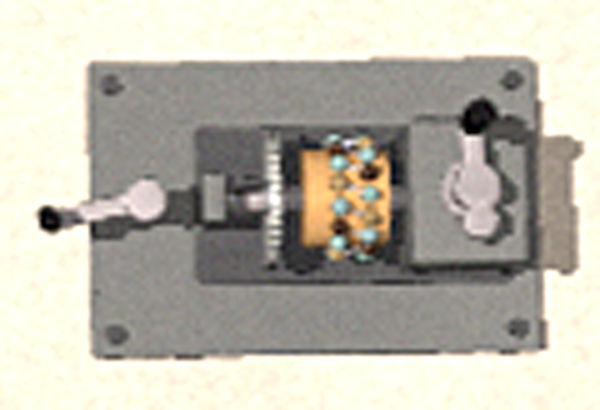

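View pics/b.png

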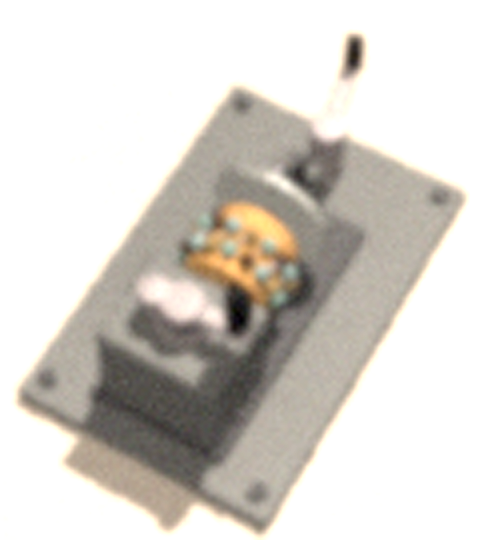

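The crops show screws at crop (111,84), (513,79), (518,327), (117,333); the crank boss at (478,188) with its knob at (481,115); the lever column at (147,197) with its peg at (50,218). In the scene crop, the knob is at (238,308) and the peg at (354,52). All consistent with the plate lying along world y.

Run:
```python
from h import *
t=dict(np.load('top0.npz'));s=dict(np.load('scene0.npz'))
f=lambda x,y:(284+(x+.5)/5-.5,150+(y+.5)/5-.5)
g=lambda x,y:(265+(x+.5)/4-.5,185+(y+.5)/4-.5)
sc=np.array([ray(t,*f(*p),.012) for p in((111,84),(513,79),(518,327),(117,333))])
ss=np.array([ray(s,*g(*p),.012) for p in((439,196),(257,492),(46,378),(242,102))])
for n,c in(('top',sc),('scene',ss)):
    d=(c[0]-c[1])+(c[3]-c[2]);e=(c[1]-c[2])+(c[0]-c[3])
    y1=np.arctan2(-d[0],d[1]);y2=np.arctan2(e[1],e[0]);C=c.mean(0);y=(y1+y2)/2
    print(n,C.round(4),y1.round(4),y2.round(4),np.linalg.norm(d)/2,np.linalg.norm(e)/2)
    R=lambda p:C[:2]+np.array([[np.cos(y),-np.sin(y)],[np.sin(y),np.cos(y)]])@p
    ax=R([0,-.066]);co=R([0,.128]);print(' crank axis',ax.round(4),'column',co.round(4))
print('boss top',ray(t,*f(478,188),.12),'col',ray(t,*f(147,197),.068))
def tri(a,b):
    A=[]
    for i,(u,v) in((t,a),(s,b)):
        M=np.array([[i['fx'],0,i['cx']],[0,i['fy'],i['cy']],[0,0,1]])@i['world_to_cam'][:3]
        A.append(M)
    X=cv2.triangulatePoints(A[0],A[1],np.array(a,float),np.array(b,float));return (X[:3]/X[3]).ravel()
print('knob tri top',tri(f(481,115),g(240,288)),'ray .163',ray(t,*f(481,115),.163), 'scene mid .142',ray(s,*g(238,308),.142))
print('peg tri',tri(f(50,218),g(355,40)),'ray .092',ray(t,*f(50,218),.092),'scene mid .075',ray(s,*g(354,54),.075))
```

```text
top [ 0.5661 -0.0754  0.012 ] 0.0451 0.0475 0.2584561238004904 0.16032599115608334
 crank axis [ 0.5691 -0.1413] column [0.5601 0.0525]
scene [ 0.5661 -0.0725  0.012 ] 0.0434 0.0407 0.2586629173234458 0.15967485734201628
 crank axis [ 0.5689 -0.1384] column [0.5607 0.0554]
boss top [ 0.56823431 -0.16157077  0.12      ] col [0.56219223 0.03262738 0.068     ]
knob tri top [ 0.60718327 -0.15381897  0.16188372] ray .163 [ 0.60488489 -0.15504789  0.163     ] scene mid .142 [ 0.60869994 -0.15540896  0.142     ]
peg tri [0.54703012 0.09137952 0.09122265] ray .092 [0.54526117 0.0901943  0.092     ] scene mid .075 [0.54806308 0.09226526 0.075     ]
```

Units first: shifts go in shares of 0.6 m and turns go in shares of pi rad. So 505.3 mm / 600 = 0.8422, 490 mm / 600 = 0.8167, 0.383 rad / 3.1416 = 0.1219.

>>> arm_command([
  [[0.075,-0.0267,-0.05,0,0,0.0159,-1],[0.15,-0.0533,-0.095,0,0,0.0318,-1],[0.225,-0.08,-0.095,0,0,0.0477,-1],[0.3,-0.1067,-0.095,0,0,0.0637,-1],[0.375,-0.1333,-0.095,0,0,0.0796,-1],[0.45,-0.16,-0.095,0,0,0.0955,-1],[0.525,-0.1867,-0.095,0,0,0.1082,-1],[0.6,-0.2133,-0.095,0,0,0.1219,-1],[0.675,-0.24,-0.095,0,0,0.1219,-1],[0.75,-0.2667,-0.095,0,0,0.1219,-1],[0.8167,-0.29,-0.095,0,0,0.1219,-1],[0.8422,-0.2995,-0.095,0,0,0.1219,-1]],
], squeeze=15)

```text
time_s: 1.3
ee_pos: [0.6087, -0.1519, 0.2294]
eef_rot: [-3.141, 0.001, 0.003]
force: [-0.3, -0.4, -0.3]
grip_width: 0.094
grip_force: 0.0
```

>>> arm_command([
  [[0,0,0,0,0,0,-1],[0,0,0,0,0,0,-1]],
])

```text
time_s: 1.5
ee_pos: [0.6064, -0.1554, 0.2301]
eef_rot: [3.142, 0.001, -0.0]
force: [-0.2, 0.8, 0.2]
grip_width: 0.0943
grip_force: 0.0
```

In the tool's units: 100 mm / 600 = 0.1667, 85 mm / 600 = 0.1417.

>>> arm_command([
  [[0,0,0.0583,0,0,0,-1],[0,0,0.1083,0,0,0,-1],[0,0,0.1417,0,0,0,-1],[0,0,0.1667,0,0,0,-1],[0,0,0.1667,0,0,0,-1],[0,0,0.1667,0,0,0,0.4]],
])

```text
time_s: 2.1
ee_pos: [0.6071, -0.1555, 0.1315]
eef_rot: [3.141, -0.001, -0.001]
force: [-0.0, -0.1, 0.1]
grip_width: 0.089
grip_force: 0.0
```

>>> arm_command([
  [[0,0,0,0,0,0,1],[0,0,0,0,0,0,1],[0,0,0,0,0,0,1],[0,0,0,0,0,0,1],[0,0,0,0,0,0,1],[0,0,0,0,0,0,1]],
])

```text
time_s: 2.7
ee_pos: [0.6071, -0.1547, 0.1305]
eef_rot: [-3.142, -0.0, -0.0]
force: [0.3, 1.1, 0.9]
grip_width: 0.0413
grip_force: 0.0
```

>>> arm_command([
  [[0,0,0,0,0,0,1],[0,0,0,0,0,0,1],[0,0,0,0,0,0,1],[0,0,0,0,0,0,1],[0,0,0,0,0,0,1]],
])

```text
time_s: 3.2
ee_pos: [0.6073, -0.1549, 0.1309]
eef_rot: [3.141, -0.001, -0.0]
force: [-0.8, -0.9, 4.0]
grip_width: 0.0024
grip_force: 1.9
```

The fingers closed past 17 mm, so the knob was missed; looking again.

Run:
```python
from h import *
for n,(y0,y1,x0,x1) in dict(scene=(150,320,255,395),top=(130,232,284,424)).items():
    im,d,i=grab(n);np.savez(f'{n}1.npz',im=im,d=d,**i)
    cv2.imwrite(f'pics/{n}1.png',np.clip(cv2.resize(im[y0:y1,x0:x1],None,fx=3,fy=3,interpolation=cv2.INTER_CUBIC)*2.,0,255).astype(np.uint8))
a=cv2.imread('pics/scene1.png');b=cv2.imread('pics/top1.png')
c=np.zeros((510,800,3),np.uint8)
a=cv2.resize(a,(400,486));b=cv2.resize(b,(400,291));c[:486,:400]=a;c[:291,400:]=b;cv2.imwrite('pics/c1.png',c)
o=ctrl.get_obs();print(o['force'],o['grip_width'],o['ee_pos'])
```

```text
[-0.71141532  0.06001862  4.41991762] 0.0004673871508331217 [ 0.60727665 -0.15483225  0.13095126]
```

View pics/c1.png

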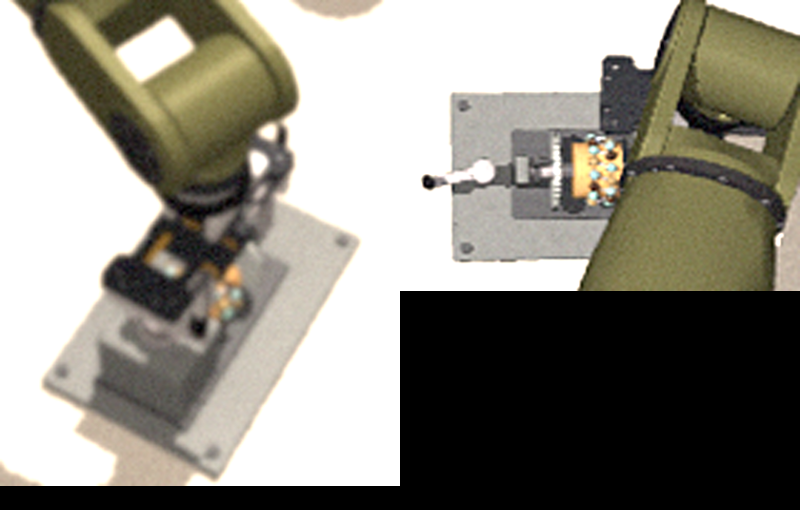

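Run:
```python
from h import *
s=dict(np.load('scene1.npz'))
def pr(i,p):
    c=i['world_to_cam']@np.r_[p,1];return np.round([i['fx']*c[0]/c[2]+i['cx'],i['fy']*c[1]/c[2]+i['cy'],c[2]],3)
for z in(.131,.15,.163,.2,.23,.3): 
  u=pr(s,[.607,-.155,z]); print(z,u, s['d'][int(u[1]+.5),int(u[0]+.5)])
P=pts(s['d'],s)
for z0 in(.125,.14,.155,.17,.185,.2):
    k=np.zeros(P.shape[:2],bool);k[150:320,255:395]=1;k&=(P[...,2]>z0)&(P[...,2]<z0+.015)&(P[...,0]>.5)
    q=P[k];v,u=np.nonzero(k);print(z0,k.sum(),q.mean(0).round(3),q.min(0).round(3),q.max(0).round(3),u.min(),u.max(),v.min(),v.max())
im=s['im'][235:285,290:350];cv2.imwrite('pics/z1.png',np.clip(cv2.resize(im,None,fx=10,fy=10,interpolation=cv2.INTER_NEAREST)*3.,0,255).astype(np.uint8))
```

```text
0.131 [323.583 263.438   1.236] 1.2127651
0.15 [323.646 259.493   1.221] 1.185703
0.163 [323.69  256.736   1.21 ] 1.181562
0.2 [323.82  248.624   1.181] 1.0876844
0.23 [323.929 241.74    1.156] 1.0720191
0.3 [324.204 224.502   1.1  ] 1.0351906
0.125 21 [ 0.611 -0.16   0.133] [ 0.604 -0.164  0.126] [ 0.615 -0.153  0.14 ] 321 327 263 267
0.14 19 [ 0.611 -0.161  0.148] [ 0.604 -0.164  0.141] [ 0.616 -0.154  0.153] 321 327 261 265
0.155 17 [ 0.612 -0.158  0.161] [ 0.603 -0.164  0.155] [ 0.617 -0.141  0.169] 321 330 253 261
0.17 32 [ 0.614 -0.158  0.178] [ 0.605 -0.169  0.17 ] [ 0.617 -0.142  0.184] 320 330 250 260
0.185 26 [ 0.615 -0.159  0.193] [ 0.61  -0.17   0.186] [ 0.618 -0.143  0.199] 322 330 248 257
0.2 16 [ 0.615 -0.159  0.206] [ 0.605 -0.169  0.2  ] [ 0.618 -0.147  0.214] 320 329 247 254
```

View pics/z1.png

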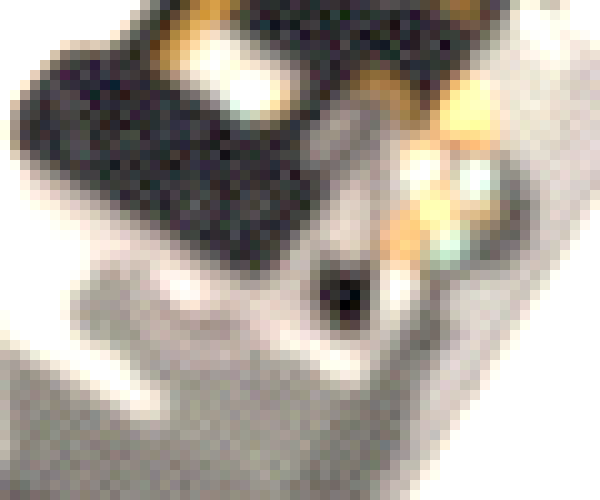

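The close-up shows the black knob still at (345,290) with the grey finger directly above it at (350,200), so knob and TCP coincide. I'll let the fingers settle and re-read.

>>> arm_command([
  [[0,0,0,0,0,0,1],[0,0,0,0,0,0,1],[0,0,0,0,0,0,1]],
])

```text
time_s: 3.6
ee_pos: [0.6073, -0.1548, 0.1309]
eef_rot: [3.141, -0.001, -0.0]
force: [0.8, -1.5, 5.6]
grip_width: 0.0005
grip_force: 2.7
```

Run:
```python
from h import *
o=ctrl.get_obs();print({k:np.round(v,4).tolist() for k,v in o.items()})
# two views of the finger region: depth in scene view along knob column
s=dict(np.load('scene1.npz'));P=pts(s['d'],s)
for v in range(250,270): print(v,[tuple((P[v,u]*1000).astype(int)) for u in range(318,332,2)])
```

```text
{'time_s': 3.6, 'qpos': [-0.3081, 0.5046, 1.3368, 0.0, 1.2993, 1.2629], 'joint_vel': [-0.0005, -0.0003, 0.0004, 0.0012, -0.0017, 0.0011], 'tau': [0.1434, -60.9533, -32.6024, 0.0895, 0.0856, -0.0003], 'ee_pos': [0.6073, -0.1548, 0.1309], 'eef_rot': [3.1414, -0.0009, -0.0002], 'force': [0.8379, -1.5277, 5.5782], 'moment': [-0.0708, -0.07, 0.0035], 'grip_force': 2.7007, 'grip_width': 0.0005}
250 [(np.int64(630), np.int64(-216), np.int64(301)), (np.int64(605), np.int64(-169), np.int64(212)), (np.int64(631), np.int64(-202), np.int64(282)), (np.int64(633), np.int64(-196), np.int64(275)), (np.int64(615), np.int64(-159), np.int64(208)), (np.int64(616), np.int64(-151), np.int64(197)), (np.int64(616), np.int64(-141), np.int64(183))]
251 [(np.int64(632), np.int64(-219), np.int64(303)), (np.int64(635), np.int64(-216), np.int64(302)), (np.int64(630), np.int64(-200), np.int64(275)), (np.int64(634), np.int64(-198), np.int64(275)), (np.int64(615), np.int64(-159), np.int64(203)), (np.int64(615), np.int64(-150), np.int64(190)), (np.int64(616), np.int64(-142), np.int64(181))]
252 [(np.int64(634), np.in
[... 5376 characters left out ...]
nt64(-134), np.int64(89))]
268 [(np.int64(592), np.int64(-157), np.int64(98)), (np.int64(601), np.int64(-162), np.int64(113)), (np.int64(606), np.int64(-161), np.int64(118)), (np.int64(611), np.int64(-159), np.int64(120)), (np.int64(614), np.int64(-155), np.int64(116)), (np.int64(612), np.int64(-142), np.int64(94)), (np.int64(613), np.int64(-134), np.int64(83))]
269 [(np.int64(591), np.int64(-156), np.int64(89)), (np.int64(596), np.int64(-154), np.int64(91)), (np.int64(600), np.int64(-151), np.int64(92)), (np.int64(611), np.int64(-160), np.int64(116)), (np.int64(615), np.int64(-157), np.int64(116)), (np.int64(611), np.int64(-141), np.int64(87)), (np.int64(611), np.int64(-131), np.int64(72))]
```

Run:
```python
from h import *
for n in('scene','top'):
    s=dict(np.load(f'{n}0.npz'));P=pts(s['d'],s)
    k=(abs(P[...,0]-.205)<.06)&(abs(P[...,1]+.51)<.09)&(P[...,2]>.1)&(P[...,2]<.35)&(s['d']>0)
    q=P[k];v,u=np.nonzero(k);print(n,k.sum())
    if len(q):
        for z in np.arange(.12,.34,.02):
            m=(q[:,2]>z)&(q[:,2]<z+.02)
            if m.any(): print(z.round(2),m.sum(),q[m].min(0).round(3),q[m].max(0).round(3),u[m].min(),u[m].max(),v[m].min(),v[m].max())
s=dict(np.load('scene0.npz'))
cv2.imwrite('pics/g0.png',np.clip(cv2.resize(s['im'][190:320,10:130],None,fx=4,fy=4)*2.,0,255).astype(np.uint8))
```

```text
scene 2391
0.2 60 [ 0.18  -0.567  0.204] [ 0.237 -0.451  0.22 ] 67 99 254 301
0.22 111 [ 0.18  -0.567  0.22 ] [ 0.237 -0.451  0.24 ] 63 97 249 301
0.24 99 [ 0.178 -0.567  0.24 ] [ 0.237 -0.452  0.26 ] 61 94 244 296
0.26 65 [ 0.179 -0.562  0.26 ] [ 0.237 -0.451  0.279] 64 91 240 292
0.28 24 [ 0.179 -0.593  0.28 ] [ 0.21  -0.452  0.299] 36 88 238 289
0.3 400 [ 0.188 -0.597  0.3  ] [ 0.265 -0.423  0.32 ] 31 99 224 293
0.32 474 [ 0.191 -0.6    0.32 ] [ 0.265 -0.42   0.34 ] 28 96 216 291
0.34 1158 [ 0.16  -0.599  0.34 ] [ 0.265 -0.42   0.35 ] 22 94 210 288
top 1195
0.2 36 [ 0.173 -0.56   0.206] [ 0.235 -0.453  0.22 ] 493 533 313 335
0.22 70 [ 0.175 -0.564  0.22 ] [ 0.236 -0.453  0.24 ] 494 537 313 337
0.24 38 [ 0.175 -0.562  0.24 ] [ 0.236 -0.453  0.259] 497 542 315 338
0.26 21 [ 0.218 -0.564  0.26 ] [ 0.235 -0.552  0.28 ] 540 545 317 324
0.28 8 [ 0.224 -0.557  0.281] [ 0.233 -0.553  0.299] 546 549 321 323
0.3 158 [ 0.152 -0.569  0.302] [ 0.264 -0.423  0.32 ] 498 560 309 355
0.32 292 [ 0.159 -0.569  0.32 ] [ 0.265 -0.42   0.34 ] 501 566 311 355
0.34 572 [ 0.166 -0.592  0.34 ] [ 0.265 -0.421  0.35 ] 504 577 312 354
```

View pics/g0.png

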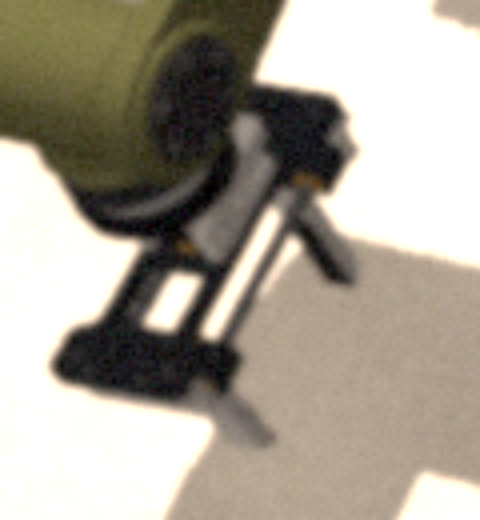

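The crop shows the fingertips at (270,440) and (350,280). Their true height is about 0.204 where the state says 0.173, and the gripper body shows the same shift. So the reported z reads about 30 mm low; x and y agree. The fingers closed on top of the knob. I'll open, go 31 mm lower and regrip.

>>> arm_command([
  [[0,0,-0.0083,0,0,0,-0.2],[0,0,-0.0083,0,0,0,-0.2],[0,0,-0.0083,0,0,0,-0.2],[0,0,-0.0083,0,0,0,-0.2],[0,0,-0.0083,0,0,0,-0.2],[0,0,-0.0083,0,0,0,-0.2]],
])

```text
time_s: 4.2
ee_pos: [0.607, -0.1547, 0.1353]
eef_rot: [-3.141, 0.0, -0.0]
force: [-0.6, -0.1, -0.8]
grip_width: 0.045
grip_force: 0.0
```

In the tool's units: 35 mm / 600 = 0.0583, 30 mm / 600 = 0.05.

>>> arm_command([
  [[0,0,0.0167,0,0,0,-0.2],[0,0,0.0333,0,0,0,-0.2],[0,0,0.05,0,0,0,-0.2],[0,0,0.0583,0,0,0,-0.2],[0,0,0.0583,0,0,0,-0.2]],
])

```text
time_s: 4.7
ee_pos: [0.6066, -0.1546, 0.0992]
eef_rot: [-3.141, 0.002, -0.0]
force: [1.2, 0.2, 0.1]
grip_width: 0.0564
grip_force: 0.0
```

>>> arm_command([
  [[0,0,0,0,0,0,1],[0,0,0,0,0,0,1],[0,0,0,0,0,0,1],[0,0,0,0,0,0,1],[0,0,0,0,0,0,1],[0,0,0,0,0,0,1]],
])

```text
time_s: 5.3
ee_pos: [0.6071, -0.1549, 0.1006]
eef_rot: [3.141, -0.0, -0.0]
force: [0.3, -0.9, 0.7]
grip_width: 0.0162
grip_force: 15.0
```

```bash
cat >> h.py <<'E'
def rows(th0,step,n,r=38):
    a=np.radians(th0-step*np.arange(1,n+1));t=np.radians(th0)
    print([[float(round(r*(np.cos(x)-np.cos(t)),1)),float(round(-r*(np.sin(x)-np.sin(t)),1))] for x in a])
E
python3 -c "
from h import *
rows(9.5,10,6);rows(-50.5,20,12)"
```

```text
[[0.5, 6.6], [-0.1, 13.2], [-1.9, 19.6], [-4.7, 25.6], [-8.6, 31.0], [-13.3, 35.6]]
[[-11.5, 6.5], [-24.5, 8.7], [-37.5, 6.3], [-48.8, -0.4], [-57.2, -10.6], [-61.6, -23.0], [-61.5, -36.2], [-56.9, -48.6], [-48.3, -58.6], [-36.9, -65.1], [-23.8, -67.3], [-10.9, -64.9]]
```

In the tool's units: 35.6 mm / 600 = 0.0593, 25.6 mm / 600 = 0.0427.

>>> arm_command([
  [[0.0008,0.011,0,0,0,0,1],[-0.0002,0.022,0,0,0,0,1],[-0.0032,0.0327,0,0,0,0,1],[-0.0078,0.0427,0,0,0,0,1],[-0.0143,0.0517,0,0,0,0,1],[-0.0222,0.0593,0,0,0,0,1],[-0.0222,0.0593,0,0,0,0,1]],
])

```text
time_s: 6.0
ee_pos: [0.5927, -0.1906, 0.1003]
eef_rot: [-3.14, 0.001, -0.001]
force: [-6.3, 5.0, 2.1]
grip_width: 0.0168
grip_force: 15.0
```

```bash
cat >> h.py <<'E'
def absrows(cmd,ax,th,r=38):
    out=[]
    for x in np.radians(th):
        p=np.array(ax)+r*np.array([np.cos(x),np.sin(x)]);d=p-cmd;out.append([float(round(d[0],1)),float(round(-d[1],1))])
    print(out,'end',p.round(1))
E
python3 -c "
from h import *
absrows([593.2,-190.1],[569,-160.2],-51-15*np.arange(1,10))"
```

```text
[[-8.7, 4.8], [-18.3, 7.6], [-28.2, 7.9], [-37.8, 5.6], [-46.5, 0.8], [-53.7, -6.0], [-58.9, -14.4], [-61.7, -24.0], [-62.0, -33.9]] end [ 531.2 -156.2]
```

>>> arm_command([
  [[-0.0145,0.008,0,0,0,0,1],[-0.0305,0.0127,0,0,0,0,1],[-0.047,0.0132,0,0,0,0,1],[-0.063,0.0093,0,0,0,0,1],[-0.063,0.0093,0,0,0,0,1]],
])

```text
time_s: 6.5
ee_pos: [0.5554, -0.1957, 0.1005]
eef_rot: [-3.141, -0.001, -0.001]
force: [-1.1, 5.7, -0.3]
grip_width: 0.0169
grip_force: 15.0
```

>>> arm_command([
  [[-0.0145,-0.008,0,0,0,0,1],[-0.0265,-0.0193,0,0,0,0,1],[-0.0352,-0.0333,0,0,0,0,1],[-0.0398,-0.0493,0,0,0,0,1],[-0.0403,-0.0658,0,0,0,0,1],[-0.0403,-0.0658,0,0,0,0,1]],
])

```text
time_s: 7.1
ee_pos: [0.5317, -0.1553, 0.1006]
eef_rot: [-3.141, 0.0, 0.001]
force: [-1.1, 3.0, 1.6]
grip_width: 0.0166
grip_force: 15.0
```

```bash
python3 -c "
from h import *
from scipy.optimize import least_squares as L
P=np.array([[607.1,-154.9],[592.7,-190.6],[555.4,-195.7],[531.7,-155.3]])
r=L(lambda a:np.hypot(*(P-a[:2]).T)-38,[569,-160]);print(r.x,r.fun)
r2=L(lambda a:np.hypot(*(P-a[:2]).T)-a[2],[569,-160,38]);print(r2.x,r2.fun)
ax=np.array([568.9,-159.6])
absrows([531.2,-156.2],ax,-187-20*np.arange(1,13))
absrows(ax+38*np.array([np.cos(np.radians(-427)),np.sin(np.radians(-427))]),ax,-427-20*np.arange(1,13))
"
```

```text
[ 569.45938363 -160.44075752] [ 0.04623496  0.07500698 -0.04106893  0.10772153]
[ 569.45595815 -160.37393754   38.0712766 ] [-0.03132551  0.05876843 -0.05153635  0.02409343]
[[3.8, -13.9], [11.8, -24.4], [22.9, -31.6], [35.7, -34.5], [48.8, -32.9], [60.6, -26.9], [69.6, -17.3], [74.7, -5.1], [75.4, 8.0], [71.6, 20.7], [63.6, 31.2], [52.5, 38.4]] end [ 583.7 -194.6]
[[-12.9, 3.0], [-26.0, 1.4], [-37.7, -4.6], [-46.7, -14.3], [-51.9, -26.4], [-52.6, -39.6], [-48.7, -52.2], [-40.8, -62.8], [-29.7, -70.0], [-16.8, -72.9], [-3.7, -71.3], [8.0, -65.3]] end [ 591.8 -129.3]
```

```bash
python3 -c "
from h import *
ax=np.array([569.46,-160.42])
c=lambda d:ax+38*np.array([np.cos(np.radians(d)),np.sin(np.radians(d))])
absrows([531.6,-156.6],ax,-186-20*np.arange(1,13))
absrows(c(-426),ax,-426-20*np.arange(1,13))
absrows(c(-666),ax,-666-15*np.arange(1,5))
"
```

```text
[[3.7, -12.8], [11.5, -23.5], [22.4, -30.9], [35.2, -34.1], [48.3, -32.7], [60.2, -26.9], [69.4, -17.4], [74.7, -5.4], [75.7, 7.8], [72.0, 20.5], [64.3, 31.2], [53.3, 38.5]] end [ 584.9 -195.1]
[[-12.8, 3.2], [-25.9, 1.8], [-37.8, -4.0], [-47.0, -13.5], [-52.3, -25.5], [-53.2, -38.7], [-49.6, -51.4], [-41.9, -62.0], [-30.9, -69.4], [-18.1, -72.6], [-5.0, -71.2], [6.9, -65.5]] end [ 591.8 -129.7]
[[7.2, 6.8], [12.4, 15.3], [15.2, 24.8], [15.5, 34.7]] end [ 607.3 -164.4]
```

In the tool's units: 75.7 mm / 600 = 0.1262, 74.7 mm / 600 = 0.1245.

>>> arm_command([
  [[0.0062,-0.0213,0,0,0,0,1],[0.0192,-0.0392,0,0,0,0,1],[0.0373,-0.0515,0,0,0,0,1],[0.0587,-0.0568,0,0,0,0,1],[0.0805,-0.0545,0,0,0,0,1],[0.1003,-0.0448,0,0,0,0,1],[0.1157,-0.029,0,0,0,0,1],[0.1245,-0.009,0,0,0,0,1],[0.1262,0.013,0,0,0,0,1],[0.12,0.0342,0,0,0,0,1],[0.1072,0.052,0,0,0,0,1],[0.0888,0.0642,0,0,0,0,1]],
])

```text
time_s: 8.3
ee_pos: [0.5855, -0.195, 0.1004]
eef_rot: [-3.141, -0.001, -0.0]
force: [0.0, 6.9, 0.8]
grip_width: 0.0166
grip_force: 15.0
```

In the tool's units: -72.6 mm / 600 = -0.121, 6.9 mm / 600 = 0.0115.

>>> arm_command([
  [[-0.0213,0.0053,0,0,0,0,1],[-0.0432,0.003,0,0,0,0,1],[-0.063,-0.0067,0,0,0,0,1],[-0.0783,-0.0225,0,0,0,0,1],[-0.0872,-0.0425,0,0,0,0,1],[-0.0887,-0.0645,0,0,0,0,1],[-0.0827,-0.0857,0,0,0,0,1],[-0.0698,-0.1033,0,0,0,0,1],[-0.0515,-0.1157,0,0,0,0,1],[-0.0302,-0.121,0,0,0,0,1],[-0.0083,-0.1187,0,0,0,0,1],[0.0115,-0.1092,0,0,0,0,1]],
])

```text
time_s: 9.5
ee_pos: [0.5928, -0.1289, 0.1002]
eef_rot: [3.141, 0.002, 0.001]
force: [-9.2, -6.4, 3.0]
grip_width: 0.0168
grip_force: 15.0
```

>>> arm_command([
  [[0.0067,0.005,0,0,0,0,1],[0.012,0.0113,0,0,0,0,1],[0.0167,0.0183,0,0,0,0,1],[0.0207,0.0255,0,0,0,0,1],[0.0207,0.0255,0,0,0,0,1],[0.0207,0.0255,0,0,0,0,1]],
])

```text
time_s: 10.1
ee_pos: [0.6049, -0.1444, 0.1002]
eef_rot: [-3.141, 0.001, -0.0]
force: [-2.9, -3.2, 4.5]
grip_width: 0.0166
grip_force: 15.0
```

In the tool's units: 30.9 mm / 600 = 0.0515, 27.2 mm / 600 = 0.0453, -1.152 rad / 3.1416 = -0.3667.

>>> arm_command([
  [[0.0023,0.0062,0,0,0,-0.0458,1],[0.004,0.0125,0,0,0,-0.0917,1],[0.0052,0.0192,0,0,0,-0.1375,1],[0.0055,0.0257,0,0,0,-0.1833,1],[0.0052,0.0323,0,0,0,-0.2292,1],[0.004,0.0388,0,0,0,-0.275,1],[0.0023,0.0453,0,0,0,-0.3209,1],[0,0.0515,0,0,0,-0.3667,1],[0,0.0515,0,0,0,-0.3667,1],[0,0.0515,0,0,0,-0.3667,1]],
])

```text
time_s: 11.1
ee_pos: [0.6052, -0.1748, 0.1004]
eef_rot: [-3.141, -0.001, 1.153]
force: [-2.1, 1.7, 5.9]
grip_width: 0.0164
grip_force: 15.0
```

In the tool's units: 5 mm / 600 = 0.0083, 3 mm / 600 = 0.005.

>>> arm_command([
  [[0,0,0,0,0,0,0.5],[0,0,0,0,0,0,0.5],[0.005,0,0,0,0,0,0.5],[0.0083,0,0,0,0,0,0.5],[0.0083,0,0,0,0,0,0.5],[0.0083,0,0,0,0,0,1],[0.0083,0,0,0,0,0,1],[0.0083,0,0,0,0,0,1],[0.0083,0,0,0,0,0,1]],
], squeeze=5)

```text
time_s: 12.0
ee_pos: [0.6065, -0.1711, 0.1005]
eef_rot: [3.141, -0.0, 1.152]
force: [1.2, 0.1, -0.4]
grip_width: 0.0167
grip_force: 5.0
```

In the tool's units: -10 mm / 600 = -0.0167, -8 mm / 600 = -0.0133, 0.262 rad / 3.1416 = 0.0834.

>>> arm_command([
  [[-0.0033,0.0003,0,0,0,0.0166,1],[-0.0067,0.0005,0,0,0,0.0334,1],[-0.01,0.0005,0,0,0,0.05,1],[-0.0133,0.0003,0,0,0,0.0665,1],[-0.0167,0,0,0,0,0.0834,1],[-0.0167,0,0,0,0,0.0834,1]],
])

```text
time_s: 12.6
ee_pos: [0.6024, -0.1802, 0.1005]
eef_rot: [3.141, -0.0, 0.889]
force: [1.8, 0.8, -0.1]
grip_width: 0.0171
grip_force: 5.0
```

In the tool's units: -12 mm / 600 = -0.02, -10 mm / 600 = -0.0167, 0.314 rad / 3.1416 = 0.0999.

>>> arm_command([
  [[-0.0033,0.0003,0,0,0,0.0166,1],[-0.0067,0.0005,0,0,0,0.0334,1],[-0.01,0.0005,0,0,0,0.05,1],[-0.0133,0.0003,0,0,0,0.0665,1],[-0.0167,0,0,0,0,0.0834,1],[-0.02,-0.0005,0,0,0,0.0999,1],[-0.02,-0.0005,0,0,0,0.0999,1]],
])

```text
time_s: 13.3
ee_pos: [0.5945, -0.1893, 0.1005]
eef_rot: [-3.142, -0.0, 0.576]
force: [0.4, 0.8, -0.7]
grip_width: 0.0168
grip_force: 5.0
```

```bash
cat >> h.py <<'E'
def knob():
    im,d,i=grab('scene');P=pts(d,i)
    m=(im.max(2)<24)&(P[...,2]>.123)&(P[...,2]<.152)&(np.hypot(P[...,0]-.5695,P[...,1]+.1604)<.058)
    q=P[m];o=ctrl.get_obs()
    print('n',m.sum(),'surf',np.median(q,0).round(4) if m.any() else None)
    if m.any():
        c=np.median(q[:,:2],0)*1000+np.array([-.53,.85])*7-[569.5,-160.4]
        print('knob ang',np.degrees(np.arctan2(c[1],c[0])),'r',np.hypot(*c))
    e=o['ee_pos'][:2]*1000-[569.5,-160.4];print('tcp ang',np.degrees(np.arctan2(e[1],e[0])),np.hypot(*e),'F',o['force'].round(1),'yaw',o['eef_rot'][2].round(3))
    return im
E
python3 -c "
from h import *
im=knob();cv2.imwrite('pics/k.png',np.clip(cv2.resize(im[225:295,280:360],None,fx=7,fy=7,interpolation=cv2.INTER_CUBIC)*2.5,0,255).astype(np.uint8))"
```

```text
n 0 surf None
tcp ang -49.18128922869823 38.230519151484984 F [ 0.6  0.9 -1.4] yaw 0.578
```

View pics/k.png

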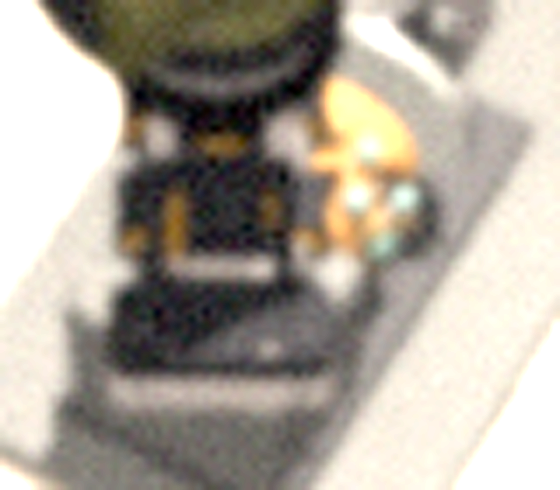

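The gripper now hides the knob in the scene view; only the counterweight end shows, near (270,345). The grip width of 17 mm still confirms the knob is held, so I'll carry on by feel.

In the tool's units: -12 mm / 600 = -0.02, -10 mm / 600 = -0.0167, 0.314 rad / 3.1416 = 0.0999.

>>> arm_command([
  [[-0.0033,0.0003,0,0,0,0.0166,1],[-0.0067,0.0005,0,0,0,0.0334,1],[-0.01,0.0005,0,0,0,0.05,1],[-0.0133,0.0003,0,0,0,0.0665,1],[-0.0167,0,0,0,0,0.0834,1],[-0.02,-0.0005,0,0,0,0.0999,1],[-0.02,-0.0005,0,0,0,0.0999,1]],
])

```text
time_s: 14.05
ee_pos: [0.5843, -0.1956, 0.1004]
eef_rot: [-3.142, 0.0, 0.263]
force: [1.3, 1.3, -0.1]
grip_width: 0.0173
grip_force: 5.0
```

In the tool's units: -12 mm / 600 = -0.02, -10 mm / 600 = -0.0167, 0.314 rad / 3.1416 = 0.0999.

>>> arm_command([
  [[-0.0033,0.0003,0,0,0,0.0166,1],[-0.0067,0.0005,0,0,0,0.0334,1],[-0.01,0.0005,0,0,0,0.05,1],[-0.0133,0.0003,0,0,0,0.0665,1],[-0.0167,0,0,0,0,0.0834,1],[-0.02,-0.0005,0,0,0,0.0999,1],[-0.02,-0.0005,0,0,0,0.0999,1]],
])

```text
time_s: 14.75
ee_pos: [0.5726, -0.1983, 0.1004]
eef_rot: [-3.141, 0.0, -0.05]
force: [1.3, 1.1, -1.1]
grip_width: 0.0169
grip_force: 5.0
```

In the tool's units: -12 mm / 600 = -0.02, -10 mm / 600 = -0.0167, 0.314 rad / 3.1416 = 0.0999.

>>> arm_command([
  [[-0.0033,0.0003,0,0,0,0.0166,1],[-0.0067,0.0005,0,0,0,0.0334,1],[-0.01,0.0005,0,0,0,0.05,1],[-0.0133,0.0003,0,0,0,0.0665,1],[-0.0167,0,0,0,0,0.0834,1],[-0.02,-0.0005,0,0,0,0.0999,1],[-0.02,-0.0005,0,0,0,0.0999,1]],
])

```text
time_s: 15.45
ee_pos: [0.5607, -0.1974, 0.1004]
eef_rot: [-3.141, 0.0, -0.364]
force: [3.2, 2.5, -0.8]
grip_width: 0.0167
grip_force: 5.0
```

In the tool's units: -12 mm / 600 = -0.02, -10 mm / 600 = -0.0167, 0.314 rad / 3.1416 = 0.0999.

>>> arm_command([
  [[-0.0033,0.0003,0,0,0,0.0166,1],[-0.0067,0.0005,0,0,0,0.0334,1],[-0.01,0.0005,0,0,0,0.05,1],[-0.0133,0.0003,0,0,0,0.0665,1],[-0.0167,0,0,0,0,0.0834,1],[-0.02,-0.0005,0,0,0,0.0999,1],[-0.02,-0.0005,0,0,0,0.0999,1]],
])

```text
time_s: 16.15
ee_pos: [0.55, -0.1917, 0.1003]
eef_rot: [-3.14, 0.001, -0.677]
force: [6.0, 8.2, -2.5]
grip_width: 0.0172
grip_force: 5.0
```

In the tool's units: 5.2 mm / 600 = 0.0087, -1.4 mm / 600 = -0.0023, -0.27 rad / 3.1416 = -0.0859.

>>> arm_command([
  [[0,0,0,0,0,0,0.45],[0,0,0,0,0,0,0.45],[0,0,0,0,0,0,0.45],[0.0042,-0.0012,0,0,0,-0.043,0.45],[0.0087,-0.0023,0,0,0,-0.0859,0.45],[0.0087,-0.0023,0,0,0,-0.0859,0.45],[0.0087,-0.0023,0,0,0,-0.0859,1],[0.0087,-0.0023,0,0,0,-0.0859,1],[0.0087,-0.0023,0,0,0,-0.0859,1]],
], squeeze=8)

```text
time_s: 17.05
ee_pos: [0.5544, -0.1949, 0.1004]
eef_rot: [-3.141, 0.0, -0.412]
force: [1.0, 1.0, -1.0]
grip_width: 0.0166
grip_force: 8.0
```

```bash
cat >> h.py <<'E'
def rep():
    o=ctrl.get_obs();y=o['eef_rot'][2];e=o['ee_pos'][:2]*1000-[569.46,-160.42];f=o['force'][:2]
    X=np.array([np.cos(y),np.sin(y)]);Y=np.array([np.sin(y),-np.cos(y)])
    print('theta tool',np.degrees(y)-90,'tcp tang/rad',e@X,e@Y,'ang',np.degrees(np.arctan2(e[1],e[0])),'r',np.hypot(*e),'F tang/rad',f@X,f@Y,o['grip_width'])
E
python3 -c "
from h import *
rep()"
```

```text
theta tool -113.59623969046085 tcp tang/rad 0.016551831051916426 37.63049595663142 ang -113.57103805606245 r 37.630499596805315 F tang/rad 0.5317086243075402 -1.3694402971296173 0.01659211170941395
```

In the tool's units: -4 mm / 600 = -0.0067, -2.7 mm / 600 = -0.0045, 0.105 rad / 3.1416 = 0.0334.

>>> arm_command([
  [[-0.0022,0,0,0,0,0.0111,1],[-0.0045,-0.0002,0,0,0,0.0223,1],[-0.0067,-0.0003,0,0,0,0.0334,1],[-0.0067,-0.0003,0,0,0,0.0334,1]],
])

```text
time_s: 17.45
ee_pos: [0.552, -0.1933, 0.1007]
eef_rot: [-3.141, -0.003, -0.518]
force: [9.8, -0.1, -4.7]
grip_width: 0.0164
grip_force: 8.0
```

```bash
python3 -c "
from h import *
rep()"
```

```text
theta tool -119.65251269721306 tcp tang/rad 1.0666910624840051 37.21035306572967 ang -118.01049218900133 r 37.22563908247971 F tang/rad 8.562233035575808 -4.7338464470024455 0.016446467159428945
```

>>> arm_command([
  [[0,0,0,0,0,0,1],[0,0,0,0,0,0,1],[0,0,0,0,0,0,1]],
])

```text
time_s: 17.75
ee_pos: [0.552, -0.1933, 0.1006]
eef_rot: [-3.141, -0.003, -0.516]
force: [9.1, 0.3, -4.5]
grip_width: 0.0165
grip_force: 8.0
```

```bash
python3 -c "
from h import *
rep()"
```

```text
theta tool -119.5794931845888 tcp tang/rad 1.021233563933694 37.2465894935709 ang -118.00894086918248 r 37.260587044418536 F tang/rad 7.773751486569571 -4.778263193754185 0.016471365702674868
```

In the tool's units: 6.5 mm / 600 = 0.0108, 3 mm / 600 = 0.005, -0.2 rad / 3.1416 = -0.0637.

>>> arm_command([
  [[0.0017,0,0,0,0,0,1],[0.0017,0,0,0,0,0,0.45],[0.0017,0,0,0,0,0,0.45],[0.005,-0.0007,0,0,0,-0.0318,0.45],[0.0108,-0.0015,0,0,0,-0.0637,0.45],[0.0108,-0.0015,0,0,0,-0.0637,0.45],[0.0108,-0.0015,0,0,0,-0.0637,1],[0.0108,-0.0015,0,0,0,-0.0637,1],[0.0108,-0.0015,0,0,0,-0.0637,1]],
])

```text
time_s: 18.65
ee_pos: [0.5569, -0.1958, 0.1005]
eef_rot: [3.142, 0.0, -0.317]
force: [-0.3, 0.8, 0.2]
grip_width: 0.0168
grip_force: 8.0
```

```bash
python3 -c "
from h import *
rep()"
```

```text
theta tool -108.14507891524403 tcp tang/rad -0.969855218792128 37.51679571490139 ang -109.62591532741165 r 37.529329595118824 F tang/rad -0.48791449764831873 -0.6657646095557396 0.0168033166935764
```

In the tool's units: -1.3 mm / 600 = -0.0022, -0.7 mm / 600 = -0.0012.

>>> arm_command([
  [[-0.0012,0,0,0,0,0,1],[-0.0022,0,0,0,0,0,1],[-0.0022,0,0,0,0,0,1]],
])

```text
time_s: 18.95
ee_pos: [0.5563, -0.1955, 0.1006]
eef_rot: [-3.142, -0.002, -0.316]
force: [5.7, -1.9, -2.7]
grip_width: 0.0167
grip_force: 8.0
```

```bash
python3 -c "
from h import *
rep()"
```

```text
theta tool -108.08423480281516 tcp tang/rad -1.5870693224167916 37.46152166132827 ang -110.51013813046515 r 37.495124939334765 F tang/rad 6.051962415571394 0.022040062831515564 0.0167427047170138
```

Both regrips stop dead at over 6 N with no travel, more than the crank's drag of 2 to 4 N, so the lug is on the dog. I'll unload, release and lift.

In the tool's units: -120 mm / 600 = -0.2, -90 mm / 600 = -0.15.

>>> arm_command([
  [[0.0012,0,0,0,0,0,1],[0.0012,0,0,0,0,0,0.3],[0.0012,0,0,0,0,0,0.3],[0.0012,0,0,0,0,0,0.3],[0.0012,0,-0.025,0,0,0,0.3],[0.0012,0,-0.075,0,0,0,0.3],[0.0012,0,-0.15,0,0,0,0.3],[0.0012,0,-0.2,0,0,0,1],[0.0012,0,-0.2,0,0,0,1],[0.0012,0,-0.2,0,0,0,1]],
])

```text
time_s: 19.95
ee_pos: [0.5563, -0.1956, 0.2203]
eef_rot: [3.142, -0.0, -0.315]
force: [-1.5, -0.3, 0.4]
grip_width: 0.0122
grip_force: 0.0
```

```bash
python3 -c "
from h import *
o=ctrl.get_obs();y=o['eef_rot'][2];e=o['ee_pos'];print(e,y,o['grip_width'])
X=np.array([np.cos(y),np.sin(y)]);Y=np.array([np.sin(y),-np.cos(y)])
im,d,i=grab('top');P=pts(d,i);m=np.zeros(d.shape,bool);m[185:202,286:302]=1
m&=(im.max(2)<24)&(P[...,2]>.06);v,u=np.nonzero(m);print(len(u),u.mean(),v.mean(),P[m].mean(0))
D=np.array([574,98.3])/1000-e[:2];print(D,'tool',D@X*1000,D@Y*1000)
for k in np.arange(.09,1.2,.09): c,s=np.cos(k),np.sin(k);print([round(float(15*c-60*s-15),1),round(float(-15*s-60*c+60),1),0,0,0,-round(k,2),1],end=', ')
"
```

```text
[ 0.55631102 -0.19557761  0.22030252] -0.31527308916028796 0.012151354294256273
11 293.45454545454544 193.63636363636363 [0.54402485 0.09063296 0.09101227]
[0.01768898 0.29387761] tool -74.30730910667661 -284.877817913636
[-5.5, -1.1, 0, 0, 0, np.float64(-0.09), 1], [-11.0, -1.7, 0, 0, 0, np.float64(-0.18), 1], [-16.5, -1.8, 0, 0, 0, np.float64(-0.27), 1], [-22.1, -1.4, 0, 0, 0, np.float64(-0.36), 1], [-27.6, -0.6, 0, 0, 0, np.float64(-0.45), 1], [-33.0, 0.8, 0, 0, 0, np.float64(-0.54), 1], [-38.2, 2.7, 0, 0, 0, np.float64(-0.63), 1], [-43.3, 5.0, 0, 0, 0, np.float64(-0.72), 1], [-48.1, 7.8, 0, 0, 0, np.float64(-0.81), 1], [-52.7, 11.0, 0, 0, 0, np.float64(-0.9), 1], [-56.9, 14.5, 0, 0, 0, np.float64(-0.99), 1], [-60.8, 18.5, 0, 0, 0, np.float64(-1.08), 1], [-64.4, 22.8, 0, 0, 0, np.float64(-1.17), 1],
```

In the tool's units: -284.9 mm / 600 = -0.4748, -74.3 mm / 600 = -0.1238, -0.578 rad / 3.1416 = -0.184.

>>> arm_command([
  [[-0.0183,-0.07,0,0,0,-0.0318,1],[-0.0367,-0.14,0,0,0,-0.0637,1],[-0.055,-0.21,0,0,0,-0.0955,1],[-0.0733,-0.28,0,0,0,-0.1273,1],[-0.0917,-0.35,0,0,0,-0.1592,1],[-0.11,-0.42,0,0,0,-0.184,1],[-0.1238,-0.4748,0,0,0,-0.184,1],[-0.1238,-0.4748,0,0,0,-0.184,1],[-0.1238,-0.4748,0,0,0,-0.184,1]],
])

```text
time_s: 20.9
ee_pos: [0.5736, 0.0986, 0.219]
eef_rot: [-3.141, 0.002, 0.264]
force: [0.2, -0.1, 0.2]
grip_width: 0.0003
grip_force: 0.0
```

In the tool's units: 174 mm / 600 = 0.29, 165 mm / 600 = 0.275.

>>> arm_command([
  [[0,0,0.0667,0,0,0,1],[0,0,0.1333,0,0,0,1],[0,0,0.2,0,0,0,1],[0,0,0.25,0,0,0,1],[0,0,0.275,0,0,0,1],[0,0,0.29,0,0,0,1],[0,0,0.29,0,0,0,1]],
])

```text
time_s: 21.6
ee_pos: [0.574, 0.0978, 0.0462]
eef_rot: [-3.142, 0.001, 0.262]
force: [0.2, 0.1, 0.7]
grip_width: 0.0007
grip_force: 0.0
```

In the tool's units: -13 mm / 600 = -0.0217, -8 mm / 600 = -0.0133.

>>> arm_command([
  [[-0.0067,0,0,0,0,0,1],[-0.0133,0,0,0,0,0,1],[-0.0217,0,0,0,0,0,1],[-0.0217,0,0,0,0,0,1]],
])

```text
time_s: 22.0
ee_pos: [0.5615, 0.095, 0.0473]
eef_rot: [3.141, -0.001, 0.263]
force: [-0.0, -0.0, -0.9]
grip_width: 0.0003
grip_force: 0.0
```

In the tool's units: -52.7 mm / 600 = -0.0878, -48.1 mm / 600 = -0.0802, -0.9 rad / 3.1416 = -0.2865.

>>> arm_command([
  [[-0.0092,-0.0018,0,0,0,-0.0286,1],[-0.0183,-0.0028,0,0,0,-0.0573,1],[-0.0275,-0.003,0,0,0,-0.0859,1],[-0.0368,-0.0023,0,0,0,-0.1146,1],[-0.046,-0.001,0,0,0,-0.1432,1],[-0.055,0.0013,0,0,0,-0.1719,1],[-0.0637,0.0045,0,0,0,-0.2005,1],[-0.0722,0.0083,0,0,0,-0.2292,1],[-0.0802,0.013,0,0,0,-0.2578,1],[-0.0878,0.0183,0,0,0,-0.2865,1],[-0.0878,0.0183,0,0,0,-0.2865,1]],
])

```text
time_s: 23.1
ee_pos: [0.5134, 0.0706, 0.0469]
eef_rot: [3.141, -0.0, 1.164]
force: [-0.5, 1.0, 0.8]
grip_width: 0.0004
grip_force: 0.0
```

In the tool's units: -8.2 mm / 600 = -0.0137, -5.5 mm / 600 = -0.0092, -0.09 rad / 3.1416 = -0.0286.

>>> arm_command([
  [[-0.0047,-0.001,0,0,0,-0.0143,1],[-0.0092,-0.0018,0,0,0,-0.0286,1],[-0.0137,-0.0023,0,0,0,-0.043,1],[-0.0137,-0.0023,0,0,0,-0.043,1]],
])

```text
time_s: 23.5
ee_pos: [0.5091, 0.0638, 0.0467]
eef_rot: [3.141, -0.0, 1.296]
force: [-0.3, 1.7, 0.4]
grip_width: 0.0004
grip_force: 0.7
```

In the tool's units: -3 mm / 600 = -0.005, -1.5 mm / 600 = -0.0025, -0.045 rad / 3.1416 = -0.0143.

>>> arm_command([
  [[-0.0025,0,0,0,0,-0.0064,1],[-0.005,-0.0003,0,0,0,-0.0143,1],[-0.005,-0.0003,0,0,0,-0.0143,1]],
])

```text
time_s: 23.8
ee_pos: [0.5085, 0.0629, 0.0468]
eef_rot: [3.141, -0.004, 1.341]
force: [1.4, 17.2, 0.6]
grip_width: 0.0005
grip_force: 9.1
```

In the tool's units: -200 mm / 600 = -0.3333, -180 mm / 600 = -0.3.

>>> arm_command([
  [[0.005,0,0,0,0,0,1],[0.0167,0,0,0,0,0,1],[0.0367,0,0,0,0,0,1],[0.0417,0,-0.05,0,0,0,1],[0.0417,0,-0.1333,0,0,0,1],[0.0417,0,-0.2167,0,0,0,1],[0.0417,0,-0.3,0,0,0,1],[0.1,0,-0.3333,0,0,0,1],[0.1833,0,-0.3333,0,0,0,1],[0.2667,0,-0.3333,0,0,0,1],[0.2667,0,-0.3333,0,0,0,1]],
])

```text
time_s: 24.9
ee_pos: [0.544, 0.2217, 0.2454]
eef_rot: [-3.14, 0.0, 1.346]
force: [-0.3, -0.0, -1.0]
grip_width: 0.0005
grip_force: 0.0
```

Run:
```python
from h import *
print(ctrl.get_obs()['force'].round(1),ctrl.get_obs()['ee_pos'])
im,d,i=grab('top');cv2.imwrite('pics/end.png',np.clip(cv2.resize(im[140:232,284:404],None,fx=5,fy=5,interpolation=cv2.INTER_CUBIC)*1.8,0,255).astype(np.uint8))
a=cv2.imread('pics/top0.png')
for n,(y0,y1,x0,x1) in dict(bowl=(195,247,165,217),jar=(183,210,440,475)).items():
    print(n,cv2.absdiff(im,a)[y0:y1,x0:x1].mean())
```

```text
[-0.3 -0.  -1. ] [0.54399167 0.22172549 0.24539729]
bowl 27.940212031558186
jar 12.21657848324515
```

View pics/end.png

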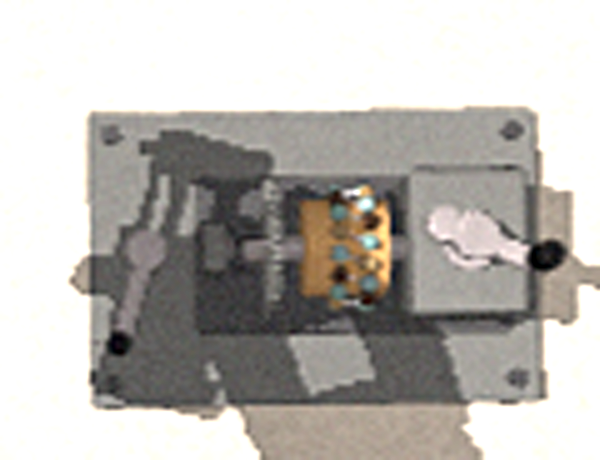

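The final view shows the peg swung to (119,343) with its column at (147,247). The crank knob is at (547,255) and the worm box still sits square, unmoved.

Run:
```python
from h import *
t=dict(np.load('top0.npz'));f=lambda x,y:(284+(x+.5)/5-.5,140+(y+.5)/5-.5)
p=ray(t,*f(119,343),.092)-ray(t,*f(147,247),.068);lk=np.arctan2(p[1],p[0])-.045-1.75;print('lock',lk,np.hypot(*p[:2]))
if lk>1.0: print(ctrl.hand_in())
```

```text
lock 1.105360839029931 0.06240881444404756
the job is handed in; nothing more can be done
None
```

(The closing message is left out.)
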